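# Start a cold-air drying run

### The arm

A 7-joint arm with a two-finger parallel gripper is mounted at the origin on a cart in front of the work surface, level with it; the furniture and walls round the work are solid. World frame = base frame: x ahead of the robot, y to its left, z up, the work surface at z = 0. Lengths are in m, angles in rad, forces in N, time in s.
With the tool pointing down it reaches from about 0.4 to 0.85 m from the base axis. Payload 4.4 kg.
Tool frame: the origin (TCP) lies at the very end of the fingers, on their centre line; the grasp point (between the pads) lies 19 mm behind it; z points along the fingers, y is the line along which they close (so a half turn about z gives the same grasp; the last joint's range is limited). The gripper opens to 94 mm and grips with 3 to 60 N. Pads are 16 mm wide; open, the fingers measure 119 mm over their backs; the gripper's body (75 mm by 177 mm) begins 78 mm behind the grasp point.
Start: joints at [-1.238, 0.628, 0.038, 1.517, -0.027, 0.996, -0.02], TCP at [0.252, 0.599, 0.205] pointing down, gripper open.
Joint ranges: [-3.06, 3.06], [-0.37, 2.12], [-1.25, 1.32], [0.18, 2.47], [-1.1, 4.24], [0.23, 1.98], [-2.94, 2.94]. Speed limits (rad/s): [2.57, 2.57, 3.14, 3.14, 3.14, 3.14, 3.14].

### API

Orientations are given as a unit quaternion [x, y, z, w].
In Python, from bench import * gives the robot as it stands.
- The arm moves only by the tool drive_tool, never from a script. Its argument "plan" is a list that holds one entry, the list of rows, each a list of 6 numbers: the shift along the tool's x, y, z scaled (see below), then the turn, a rotation vector about the tool's x, y, z scaled (see below). A call has exactly 5 rows; each row is the pose to reach, as a shift and turn from the pose commanded when the call began, along the tool's axes at that moment, turning the shorter way round; what a row does not reach only later rows make up. The controller multiplies each number of a shift by 0.1 m and each number of a turn by pi rad. A row lasts 1/10 s, in which the tool goes at most 50 mm and 8.59 degrees, less where a joint would pass 70% of its speed; a pose out of reach is approached as far as the arm can. A call with a number of a shift or a turn outside -1 to 1 is refused whole. A call with a gripper value outside its range is refused whole. "grip" is the closure, from -1 (fully open) to 1 (shut), so that 0 is half open, set as the call begins (left out, the last holds). The fingers move at their own pace and stop on an object; "squeeze" is the grip in N (left out, the last holds). Time passes only in rows, so rows that repeat a pose let the fingers close, or fill a call up. It gives the time, the measured TCP pose, the force, the opening and the grip force at its end, in the units of the state.
- state(): the state, without advancing time (a new reading comes with each control period).
- grab_frame(name): name is "scene" or "top"; returns the picture (400x640x3 uint8, red, green, blue); there is no depth.
- get_calibration(name): a dict with "intrinsics" (3x3 intrinsics, pixels), "k1" (the pictures are not rectified: a ray, as slopes to the right and down, at radius r is drawn at 1 + k1 r^2 times it, then the intrinsics apply), "xyz" and "attitude" of the camera in the world. Camera axes: x right, y down, z forward; pixel columns grow to the right and rows downward; lengths in m; the calibration is good to about 2 mm. A picture is of the moment at which its call begins. get_calibration takes no time and is no camera call.
- sign_off(): hands the job in; it is judged then, once.
Trained networks look in the newest picture that a camera, given by its name, has taken for a name from the list of things; names that differ only in an ending like _2 or _b are one class to them, and where a whole thing is asked for, a point or a joint stands for the part that bears it (a point fixed in the world has none). Each returns a list of dicts, best first, with "confidence" (0 to 1); they miss things now and then, are a little off and sometimes report something else, mostly with a low value. They report only what shows in the picture. A call takes as long as a camera call. They do not tell look-alikes from the thing itself.
- silhouettes(camera, name): "region" (400x640 bool, what is visible of it) and "centre" ([column, row] as shares, 0 to 1, of the picture: columns of its width, rows of its height, amid what is visible of it).
- landmark_of(camera, name): "centre" ([column, row] as shares, 0 to 1, of the picture: columns of its width, rows of its height: a listed point, or the origin of a listed thing).
The state is a dict: "time": time; "joint_pos": joint angles; "dq": joint speeds; "effort": joint torques, N m; "ee_pos": TCP position; "eef_rot": TCP orientation; "force": force on the tool from outside, world axes, zero at the start; "wrist_torque": the same for the moment, N m; "gripper_width": finger opening in m; "grasp_force": force on a finger pad.
Only numpy, scipy, OpenCV 4.12 (cv2) and the standard library are available. Lean on these libraries where they do the work, as an engineer would, in place of code of your own. Each camera call takes 0.05 s, during which the arm holds its last target. There are 200 camera calls.

### The job

Start a cold-air drying run on the white control box: with the fingertips, press the white-dotted end of the red mains switch fully down so that it is on, then switch on the blue fan switch in the same way, and then press the green start button fully in and let it come back out. Leave the yellow heater switch off, and do not move or pick up the spool, the dropper bottle or the cup standing round the box.

Things in the scene. Friction and masses are not known exactly. Their poses are not given: they have to be found in the camera images.
- control_box: white control box, 116 mm (its x) by 268 mm (its y), top 34 mm above the worktop, fixed. Origin: centre of its underside, on the worktop; x points from its front edge (robot side) to its rear edge, y along the row of controls to the left, z up. The white-dotted ends of all rockers lie towards its front edge (-x)
- mains (a joint): red rocker switch (mains), in radians about its middle pivot: 0 = off (the white-dotted end stands up), 0.30 = fully on (dotted end pressed level). Paddle 56 mm long (along the box's x) by 30 mm wide, two flat faces that meet in a shallow valley over the pivot, 0.30 rad between them. It stays where it is left; about 3 N near the end of the paddle moves it. Counts as on above 0.24
- mains_press (a point): where to press the red rocker: the white dot (9 mm across) on the face of its 'on' end, 20 mm from the pivot towards the box's front edge and 8 mm from the end of the paddle; it moves with the rocker. The dot stands 49 mm above the worktop when off and sinks 6 mm, to 43 mm, when fully on; the end of the paddle sinks 8 mm. The rocker is one of four units in a row on the box, 59 mm apart centre to centre, in an order that varies
- fan (a joint): blue rocker switch (fan), in radians about its middle pivot: 0 = off (the white-dotted end stands up), 0.30 = fully on (dotted end pressed level). Paddle 56 mm long (along the box's x) by 30 mm wide, two flat faces that meet in a shallow valley over the pivot, 0.30 rad between them. It stays where it is left; about 3 N near the end of the paddle moves it. Counts as on above 0.24
- fan_press (a point): where to press the blue rocker: the white dot (9 mm across) on the face of its 'on' end, 20 mm from the pivot towards the box's front edge and 8 mm from the end of the paddle; it moves with the rocker. The dot stands 49 mm above the worktop when off and sinks 6 mm, to 43 mm, when fully on; the end of the paddle sinks 8 mm. The rocker is one of four units in a row on the box, 59 mm apart centre to centre, in an order that varies
- heater (a joint): yellow rocker switch (heater, to be left off), in radians about its middle pivot: 0 = off (the white-dotted end stands up), 0.30 = fully on (dotted end pressed level). Paddle 56 mm long (along the box's x) by 30 mm wide, two flat faces that meet in a shallow valley over the pivot, 0.30 rad between them. It stays where it is left; about 3 N near the end of the paddle moves it. Counts as on above 0.24
- heater_press (a point): where to press the yellow rocker: the white dot (9 mm across) on the face of its 'on' end, 20 mm from the pivot towards the box's front edge and 8 mm from the end of the paddle; it moves with the rocker. The dot stands 49 mm above the worktop when off and sinks 6 mm, to 43 mm, when fully on; the end of the paddle sinks 8 mm. The rocker is one of four units in a row on the box, 59 mm apart centre to centre, in an order that varies
- start (a joint): green round push button, in m: 0 = out, 0.006 = fully in; counts as pressed above 0.0045. A spring returns it; 1 N starts it moving, about 4.5 N holds it fully in
- start_press (a point): centre of the top of the green button's cap (32 mm across), 48 mm above the worktop when out; it moves with the button. One of the four units in the row
- mains_unit: fixed black base plate of the red rocker, 76 x 46 mm, on top of the box; origin at the centre of its underside, axes as the box's
- fan_unit: the same for the blue rocker
- start_unit: the same for the green button
- spool: loose thread spool with red thread, 27 mm across, 34 mm tall, standing to the left of the box; origin at the centre of its underside
- dropper: loose brown dropper bottle with a black top, 33 mm across, 102 mm tall, standing to the right of the box; origin at the centre of its underside
- cup: loose pale dosing cup, 63 mm across, 49 mm tall, standing behind the box; origin at the centre of its underside
There are look-alikes about, which are no part of the job. What is shaped like the spool but purple or turquoise is not meant.

How it is judged:
By the outcome, as a careful person would: the job done as asked, in the order asked, and still so for the second after the job is handed in, with the robot touching nothing.
It also fails if it takes over 45 s, if anything falls off the work surface, if the arm or the gripper's body presses on something with over 40 N, if the wrist force passes 120 N, or if a joint passes its speed limit or range.

## Working session

There is one attempt and no reset: what is moved stays moved. The work goes in short steps, Python scripts to look and compute and a tool call to move; the robot and the scene stay as the last step left them, time stands still between calls to the robot, and variables do not carry over. Pictures are saved under pics/ and viewed, at most 10 in all, crops included, and the job is handed in when it is done.

Besides the shell and the picture viewer there is one more tool, called after "Emit:" as name(argument=value, ...), one argument or row to a line, values as JSON. drive_tool: Moves the arm, as the interface text tells. Shifts and turns lie within -1 to 1; 1 stands for 0.1 m of shift or pi rad of turn. Its arguments: {"type":"object","properties":{"plan":{"type":"array"},"grip":{"type":"number"},"squeeze":{"type":"number"}},"required":["plan"]}

```bash
mkdir -p pics && cat > h.py <<'E'
from bench import *
import numpy as np, cv2
from scipy.spatial.transform import Rotation as R
def ray(cam,uv):
    c=get_calibration(cam);K=np.array(c["intrinsics"]);k=c["k1"]
    d=np.array([(uv[0]-K[0,2])/K[0,0],(uv[1]-K[1,2])/K[1,1]]);s=d.copy()
    for _ in range(20): s=d/(1+k*(s@s))
    a=np.array(c["attitude"]); M=R.from_quat(a).as_matrix() if a.size==4 else a.reshape(3,3)
    return np.array(c["xyz"]),M@np.array([s[0],s[1],1.])
def at_z(cam,uv,z):
    o,d=ray(cam,uv);return o+d*(z-o[2])/d[2]
E
python3 - <<'E'
from h import *
print(get_calibration("top"),get_calibration("scene"))
for c in("top","scene"):
    f=grab_frame(c);cv2.imwrite(f"pics/{c}0.png",f[:,:,::-1])
    for n,z in(("mains_press",.049),("fan_press",.049),("heater_press",.049),("start_press",.048),("mains_unit",.034),("fan_unit",.034),("start_unit",.034),("control_box",0)):
        for r in landmark_of(c,n)[:2]:
            uv=np.array(r["centre"])*[640,400];print(c,n,round(r["confidence"],2),uv.round(1),at_z(c,uv,z).round(4))
s=state();print(s)
E
```

```text
{'intrinsics': array([[463.17270198,   0.        , 323.39510792],
       [  0.        , 463.17270198, 199.51545734],
       [  0.        ,   0.        ,   1.        ]]), 'k1': -0.13876213050829936, 'xyz': array([ 0.39458145, -0.04460446,  1.09446921]), 'attitude': array([-0.70070463,  0.70950373, -0.05947798,  0.04560532])} {'intrinsics': array([[520.96146936,   0.        , 314.51991889],
       [  0.        , 520.96146936, 200.07974384],
       [  0.        ,   0.        ,   1.        ]]), 'k1': -0.053650083976094984, 'xyz': array([ 0.04981786, -0.6118768 ,  0.88460004]), 'attitude': array([ 0.86420806, -0.34684527,  0.13879436, -0.3370147 ])}
top mains_press 0.59 [343.  219.3] [ 0.5052 -0.1101  0.049 ]
top fan_press 0.86 [392.3 223.8] [ 0.4934 -0.2226  0.049 ]
top heater_press 0.58 [312.7 219.4] [ 0.5058 -0.0414  0.049 ]
top heater_press 0.29 [441.8 212.5] [ 0.5179 -0.3389  0.049 ]
top start_press 0.6 [363.2 215.6] [ 0.5132 -0.1565  0.048 ]
top start_press 0.58 [364.  216.5] [ 0.5111 -0.1582  0.048 ]
top mains_unit 0.6 [339.5 212. ] [ 0.5238 -0.1034  0.034 ]
top fan_unit 0.66 [390.
[... 967 characters left out ...]
.9, 'joint_pos': array([-1.23785135,  0.62842527,  0.03851723,  1.51740893, -0.02698902,
        0.99628903, -0.01999373]), 'dq': array([-0.00011455,  0.00139881,  0.00062392, -0.00050956,  0.00016467,
       -0.00131026,  0.00013466]), 'effort': array([-4.60276224e-04, -5.49574256e+01,  1.14305578e+00, -1.86947232e+01,
       -5.23356325e-02,  1.57420995e-02,  2.44699855e-06]), 'ee_pos': array([0.25236141, 0.59902134, 0.20545949]), 'eef_rot': array([ 1.98067475e-01,  9.80188388e-01, -4.41497439e-06, -8.77770672e-06]), 'force': array([ 0.42196269, -0.59844421, -0.22674709]), 'wrist_torque': array([0.02341159, 0.00557039, 0.03705254]), 'grasp_force': 0.0, 'gripper_width': 0.09407691646759193}
```

```bash
python3 - <<'E'
import cv2
a=cv2.imread("pics/top0.png")[140:290,230:490];b=cv2.imread("pics/scene0.png")[150:350,200:460]
cv2.imwrite("pics/top0c.png",cv2.resize(a,None,fx=3,fy=3,interpolation=cv2.INTER_CUBIC))
cv2.imwrite("pics/scene0c.png",cv2.resize(b,None,fx=3,fy=3,interpolation=cv2.INTER_CUBIC))
E
```

```text
(no output)
```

View pics/top0c.png

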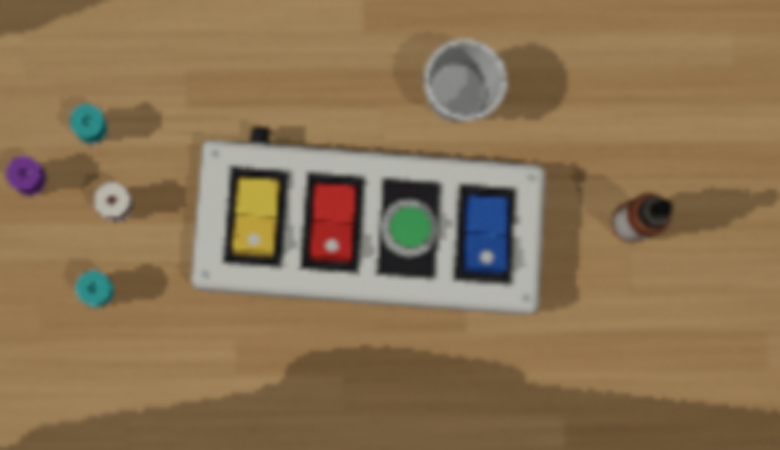

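View pics/scene0c.png

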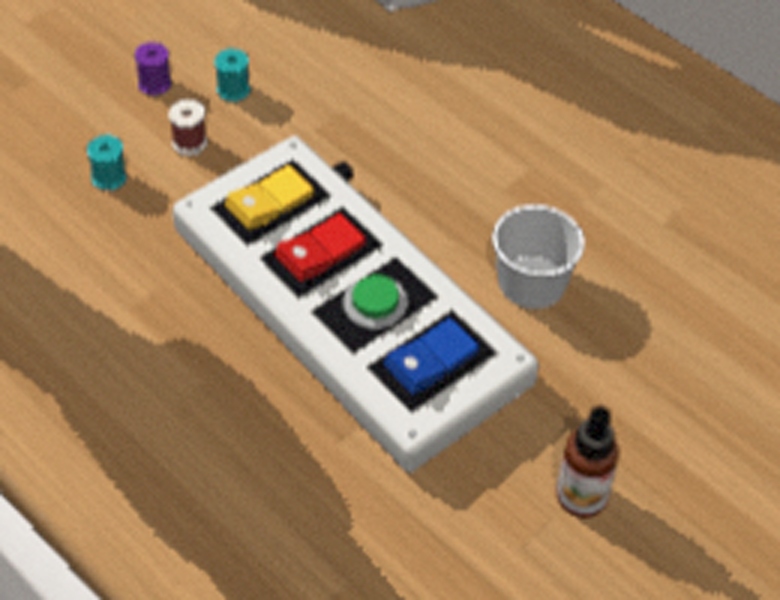

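```bash
cat >> h.py <<'E'
def rows(target,yaw_q=None):
    s=state();Rm=R.from_quat(s["eef_rot"]);return Rm.inv().apply(np.array(target)-s["ee_pos"])/0.1
E
python3 - <<'E'
from h import *
o=1/3
top={'y':(254,240),'r':(332,245),'g':(410,227),'b':(487,257)}
sc={'y':(249,201),'r':(299,252),'g':(375,293),'b':(411,362)}
P={}
for k in 'yrgb':
    z=.048 if k=='g' else .049
    a=at_z('top',np.array(top[k])/3+[229.7,139.7],z);b=at_z('scene',np.array(sc[k])/3+[199.7,149.7],z)
    P[k]=(a+b)/2;print(k,a.round(4),b.round(4),P[k].round(4))
# fit row: box frame points: y offset from centre, x offset
q={'y':(-.02,.0885),'r':(-.02,.0295),'g':(0,-.0295),'b':(-.02,-.0885)}
A=np.array([q[k] for k in 'yrgb']);B=np.array([P[k][:2] for k in 'yrgb'])
ac,bc=A.mean(0),B.mean(0);H=(A-ac).T@(B-bc);th=np.arctan2(H[0,1]-H[1,0],H[0,0]+H[1,1])
Rm=np.array([[np.cos(th),-np.sin(th)],[np.sin(th),np.cos(th)]])
F=(A-ac)@Rm.T+bc
print("yaw",th,"box",bc-Rm@ac);print(F.round(4),(F-B).round(4))
s=state();t=R.from_quat(s["eef_rot"]).as_matrix();print(t.round(3),s["ee_pos"])
for k,f in zip('yrgb',F):print(k,rows([*f,.1]).round(3))
E
```

```text
y [ 0.5051 -0.0451  0.049 ] [ 0.5066 -0.0467  0.049 ] [ 0.5059 -0.0459  0.049 ]
r [ 0.5006 -0.1041  0.049 ] [ 0.5008 -0.1051  0.049 ] [ 0.5007 -0.1046  0.049 ]
g [ 0.5137 -0.1638  0.048 ] [ 0.5143 -0.1658  0.048 ] [ 0.514  -0.1648  0.048 ]
b [ 0.4899 -0.2218  0.049 ] [ 0.4911 -0.2225  0.049 ] [ 0.4905 -0.2222  0.049 ]
yaw -0.08941224782197994 box [ 0.51768596 -0.13570582]
[[ 0.5057 -0.0458]
 [ 0.5004 -0.1045]
 [ 0.5151 -0.1651]
 [ 0.4899 -0.2221]] [[-0.0002  0.0001]
 [-0.0003  0.0001]
 [ 0.0011 -0.0003]
 [-0.0006  0.0001]]
[[-0.922  0.388 -0.   ]
 [ 0.388  0.922 -0.   ]
 [ 0.    -0.    -1.   ]] [0.25236141 0.59902134 0.20545949]
y [-4.838 -4.958  1.055]
r [-5.018 -5.52   1.055]
g [-5.388 -6.022  1.055]
b [-5.377 -6.644  1.055]
```

Emit:
drive_tool(
  plan=[
    [[-0.16, -0.18, 0, 0, 0, 0], [-0.33, -0.37, 0, 0, 0, 0], [-0.5, -0.55, 0, 0, 0, 0], [-0.67, -0.74, 0, 0, 0, 0], [-0.84, -0.92, 0, 0, 0, 0]],
  ],
  grip=1,
  squeeze=5,
)

```text
time: 1.4
ee_pos: [0.2944, 0.4806, 0.2056]
eef_rot: [0.198, 0.98, 0.0, 0.0]
force: [1.1, -0.2, -0.5]
gripper_width: 0.0574
grasp_force: 0.0
```

Emit:
drive_tool(
  plan=[
    [[-0.16, -0.18, 0, 0, 0, 0], [-0.33, -0.37, 0, 0, 0, 0], [-0.5, -0.55, 0, 0, 0, 0], [-0.67, -0.74, 0, 0, 0, 0], [-0.84, -0.92, 0, 0, 0, 0]],
  ],
)

```text
time: 1.9
ee_pos: [0.3361, 0.3633, 0.2057]
eef_rot: [0.198, 0.98, 0.0, 0.0]
force: [-0.1, 0.2, 0.2]
gripper_width: 0.0171
grasp_force: 0.0
```

Emit:
drive_tool(
  plan=[
    [[-0.16, -0.18, 0, 0, 0, 0], [-0.33, -0.37, 0, 0, 0, 0], [-0.5, -0.55, 0, 0, 0, 0], [-0.67, -0.74, 0, 0, 0, 0], [-0.84, -0.92, 0, 0, 0, 0]],
  ],
)

```text
time: 2.4
ee_pos: [0.3778, 0.2458, 0.2057]
eef_rot: [0.198, 0.98, 0.0, 0.0]
force: [0.3, 0.2, 1.2]
gripper_width: 0.0002
grasp_force: 0.0
```

Emit:
drive_tool(
  plan=[
    [[-0.16, -0.18, 0, 0, 0, 0], [-0.33, -0.37, 0, 0, 0, 0], [-0.5, -0.55, 0, 0, 0, 0], [-0.67, -0.74, 0, 0, 0, 0], [-0.84, -0.92, 0, 0, 0, 0]],
  ],
)

```text
time: 2.9
ee_pos: [0.4195, 0.1284, 0.2057]
eef_rot: [0.198, 0.98, 0.0, 0.0]
force: [0.2, 1.1, -0.2]
gripper_width: 0.0004
grasp_force: 0.0
```

Emit:
drive_tool(
  plan=[
    [[-0.16, -0.18, 0, 0, 0, 0], [-0.33, -0.37, 0, 0, 0, 0], [-0.5, -0.55, 0, 0, 0, 0], [-0.67, -0.74, 0, 0, 0, 0], [-0.84, -0.92, 0, 0, 0, 0]],
  ],
)

```text
time: 3.4
ee_pos: [0.4612, 0.011, 0.2057]
eef_rot: [0.198, 0.98, 0.0, 0.0]
force: [0.1, -1.3, -0.8]
gripper_width: 0.0002
grasp_force: 0.0
```

Emit:
drive_tool(
  plan=[
    [[-0.2, -0.22, 0, 0, 0, -0.03], [-0.4, -0.44, 0.2, 0, 0, -0.06], [-0.6, -0.66, 0.4, 0, 0, -0.098], [-0.84, -0.92, 0.6, 0, 0, -0.098], [-0.84, -0.92, 0.6, 0, 0, -0.098]],
  ],
)

```text
time: 3.9
ee_pos: [0.5021, -0.1106, 0.1434]
eef_rot: [0.049, 0.999, -0.001, -0.001]
force: [0.6, 0.0, -0.2]
gripper_width: 0.0002
grasp_force: 0.0
```

Emit:
drive_tool(
  plan=[
    [[0.02, 0.06, 0.2, 0, 0, 0], [0.02, 0.06, 0.5, 0, 0, 0], [0.02, 0.06, 0.75, 0, 0, 0], [0.02, 0.06, 0.83, 0, 0, 0], [0.02, 0.06, 0.83, 0, 0, 0]],
  ],
)

```text
time: 4.4
ee_pos: [0.5004, -0.0986, 0.062]
eef_rot: [0.045, 0.999, 0.0, -0.001]
force: [-0.4, 0.2, 0.6]
gripper_width: 0.0004
grasp_force: 0.0
```

Emit:
drive_tool(
  plan=[
    [[0, 0, 0.05, 0, 0, 0], [0, 0, 0.1, 0, 0, 0], [0, 0, 0.14, 0, 0, 0], [0, 0, 0.18, 0, 0, 0], [0, 0, 0.18, 0, 0, 0]],
  ],
)

```text
time: 4.9
ee_pos: [0.5008, -0.0992, 0.0443]
eef_rot: [0.045, 0.999, 0.0, -0.0]
force: [0.0, -0.0, -0.6]
gripper_width: 0.0007
grasp_force: 0.0
```

Emit:
drive_tool(
  plan=[
    [[0, 0, 0.02, 0, 0, 0], [0, 0, 0.035, 0, 0, 0], [0, 0, 0.045, 0, 0, 0], [0, 0, 0.045, 0, 0, 0], [0, 0, 0.045, 0, 0, 0]],
  ],
)

```text
time: 5.4
ee_pos: [0.501, -0.0992, 0.0427]
eef_rot: [0.046, 0.999, 0.0, 0.0]
force: [-6.5, 0.8, 30.9]
gripper_width: 0.0004
grasp_force: 15.1
```

Emit:
drive_tool(
  plan=[
    [[0, 0, -0.1, 0, 0, 0], [0, 0, -0.3, 0, 0, 0], [0, -0.2, -0.5, 0, 0, 0], [0, -0.4, -0.6, 0, 0, 0], [0, -0.6, -0.6, 0, 0, 0]],
  ],
)

```text
time: 5.9
ee_pos: [0.497, -0.16, 0.1016]
eef_rot: [0.045, 0.999, -0.0, 0.002]
force: [0.7, -0.6, -0.3]
gripper_width: 0.0007
grasp_force: 0.0
```

Emit:
drive_tool(
  plan=[
    [[0, -0.2, 0, 0, 0, 0], [0, -0.4, 0, 0, 0, 0], [0, -0.6, 0, 0, 0, 0], [0, -0.64, 0, 0, 0, 0], [0, -0.64, 0, 0, 0, 0]],
  ],
)

```text
time: 6.4
ee_pos: [0.4896, -0.2231, 0.0998]
eef_rot: [0.046, 0.999, 0.0, -0.0]
force: [-0.1, 0.0, -0.2]
gripper_width: 0.0006
grasp_force: 0.0
```

```bash
python3 - <<'E'
from h import *
f=grab_frame("scene");cv2.imwrite("pics/s1.png",cv2.resize(f[150:350,200:460,::-1],None,fx=3,fy=3,interpolation=cv2.INTER_CUBIC))
s=state();print(s["ee_pos"],s["force"],rows([.4899,-.2221,.06]).round(3))
E
```

```text
[ 0.48982714 -0.2219474   0.09981481] [-0.21440666 -0.24491707  0.16584895] [-0.001 -0.002  0.398]
```

View pics/s1.png

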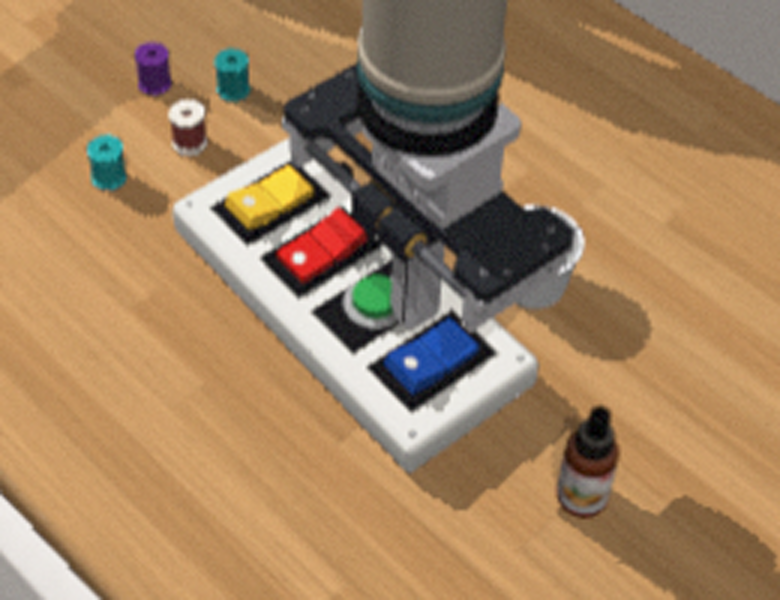

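The picture shows the red rocker's dotted end pressed level (dot at crop 299,259) and the rear end raised. Yellow is still off, and the tool is above blue (crop 411,362).

Emit:
drive_tool(
  plan=[
    [[0, 0, 0.2, 0, 0, 0], [0, 0, 0.35, 0, 0, 0], [0, 0, 0.43, 0, 0, 0], [0, 0, 0.48, 0, 0, 0], [0, 0, 0.51, 0, 0, 0]],
  ],
)

```text
time: 6.95
ee_pos: [0.4894, -0.2215, 0.0488]
eef_rot: [0.045, 0.999, 0.001, -0.001]
force: [-2.5, 1.7, 3.9]
gripper_width: 0.0009
grasp_force: 1.7
```

Emit:
drive_tool(
  plan=[
    [[0, 0, 0.03, 0, 0, 0], [0, 0, 0.06, 0, 0, 0], [0, 0, 0.08, 0, 0, 0], [0, 0, 0.08, 0, 0, 0], [0, 0, 0.08, 0, 0, 0]],
  ],
)

```text
time: 7.45
ee_pos: [0.4896, -0.2224, 0.0429]
eef_rot: [0.045, 0.999, 0.0, 0.0]
force: [-5.2, 4.1, 19.8]
gripper_width: 0.0003
grasp_force: 9.9
```

Emit:
drive_tool(
  plan=[
    [[0, 0, -0.1, 0, 0, 0], [0, 0, -0.3, 0, 0, 0], [0, 0, -0.5, 0, 0, 0], [0, 0.1, -0.6, 0, 0, 0], [0, 0.1, -0.6, 0, 0, 0]],
  ],
)

```text
time: 7.95
ee_pos: [0.4923, -0.2116, 0.1023]
eef_rot: [0.045, 0.999, -0.0, 0.002]
force: [0.4, 0.4, -0.1]
gripper_width: 0.0006
grasp_force: 0.0
```

```bash
python3 - <<'E'
from h import *
s=state();print(s["ee_pos"],s["force"],rows([.5145,-.165,.06]).round(3))
E
```

```text
[ 0.49233531 -0.21156852  0.10227094] [ 0.41752014  0.38292404 -0.11329548] [-0.178  0.484  0.423]
```

Emit:
drive_tool(
  plan=[
    [[-0.08, 0.2, 0, 0, 0, 0], [-0.18, 0.4, 0, 0, 0, 0], [-0.18, 0.48, 0.1, 0, 0, 0], [-0.18, 0.48, 0.3, 0, 0, 0], [-0.18, 0.48, 0.4, 0, 0, 0]],
  ],
)

```text
time: 8.45
ee_pos: [0.5112, -0.1661, 0.0586]
eef_rot: [0.045, 0.999, 0.0, -0.002]
force: [0.3, -0.4, -0.1]
gripper_width: 0.0003
grasp_force: 0.0
```

```bash
python3 - <<'E'
from h import *
f=grab_frame("scene");cv2.imwrite("pics/s2.png",cv2.resize(f[150:350,200:460,::-1],None,fx=3,fy=3,interpolation=cv2.INTER_CUBIC))
s=state();print(s["ee_pos"],s["force"],rows([.5145,-.165,.041]).round(3))
E
```

```text
[ 0.51045236 -0.16629479  0.05769797] [-0.54732099  0.21035695 -0.13275162] [-0.04   0.016  0.167]
```

View pics/s2.png

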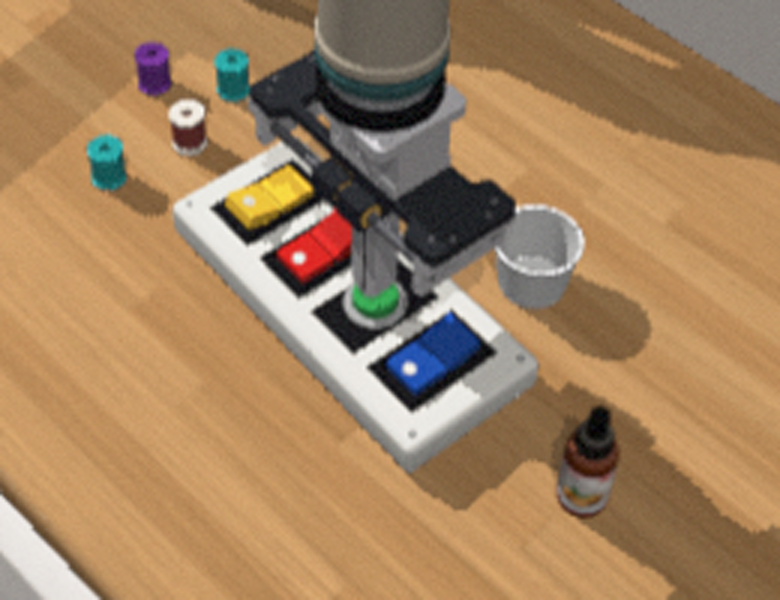

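Blue is now on (dot at crop 409,369), yellow is unchanged, and the tip is just above the green cap (375,295). Next I centre the tip and press.

Emit:
drive_tool(
  plan=[
    [[-0.04, 0.015, 0, 0, 0, 0], [-0.04, 0.015, 0.06, 0, 0, 0], [-0.04, 0.015, 0.1, 0, 0, 0], [-0.04, 0.015, 0.14, 0, 0, 0], [-0.04, 0.015, 0.16, 0, 0, 0]],
  ],
)

```text
time: 9.0
ee_pos: [0.5172, -0.1657, 0.045]
eef_rot: [0.046, 0.999, -0.0, 0.0]
force: [0.4, -0.6, 2.8]
gripper_width: 0.0002
grasp_force: 1.4
```

Emit:
drive_tool(
  plan=[
    [[0, 0, 0.01, 0, 0, 0], [0, 0, 0.02, 0, 0, 0], [0, 0, 0.02, 0, 0, 0], [0, 0, 0.02, 0, 0, 0], [0, 0, 0.02, 0, 0, 0]],
  ],
)

```text
time: 9.5
ee_pos: [0.5172, -0.1657, 0.0432]
eef_rot: [0.046, 0.999, -0.0, 0.0]
force: [-0.2, -0.9, 3.7]
gripper_width: 0.0003
grasp_force: 1.9
```

Emit:
drive_tool(
  plan=[
    [[0, 0, 0.01, 0, 0, 0], [0, 0, 0.02, 0, 0, 0], [0, 0, 0.025, 0, 0, 0], [0, 0, 0.025, 0, 0, 0], [0, 0, 0.025, 0, 0, 0]],
  ],
)

```text
time: 10.0
ee_pos: [0.5173, -0.1657, 0.0419]
eef_rot: [0.046, 0.999, -0.0, 0.0]
force: [-3.1, -0.4, 18.2]
gripper_width: 0.0004
grasp_force: 8.7
```

Bottomed out at 41.9 mm with 18 N, so the button is fully in. Now I retreat and check.

Emit:
drive_tool(
  plan=[
    [[0, 0, -0.1, 0, 0, 0], [0, 0, -0.3, 0, 0, 0], [0, 0, -0.5, 0, 0, 0], [0, 0, -0.8, 0, 0, 0], [0, 0, -1, 0, 0, 0]],
  ],
)

```text
time: 10.5
ee_pos: [0.5171, -0.165, 0.1416]
eef_rot: [0.045, 0.999, 0.0, 0.0]
force: [-0.1, -0.9, -1.1]
gripper_width: 0.0003
grasp_force: 0.0
```

Emit:
drive_tool(
  plan=[
    [[0, 0, -0.2, 0, 0, 0], [0, 0, -0.4, 0, 0, 0], [0, 0, -0.6, 0, 0, 0], [0, 0, -0.7, 0, 0, 0], [0, 0, -0.7, 0, 0, 0]],
  ],
)

```text
time: 11.0
ee_pos: [0.5177, -0.1654, 0.2112]
eef_rot: [0.045, 0.999, -0.0, 0.001]
force: [1.1, -0.5, -0.1]
gripper_width: 0.0005
grasp_force: 0.0
```

```bash
python3 - <<'E'
from h import *
f=grab_frame("scene");cv2.imwrite("pics/s3.png",cv2.resize(f[150:350,200:460,::-1],None,fx=3,fy=3,interpolation=cv2.INTER_CUBIC))
s=state();print(s["ee_pos"],s["force"],abs(s["dq"]).max())
E
```

```text
[ 0.51699207 -0.16521478  0.21026611] [-0.65287187 -0.33409798 -0.28225208] 0.020243328998746514
```

View pics/s3.png

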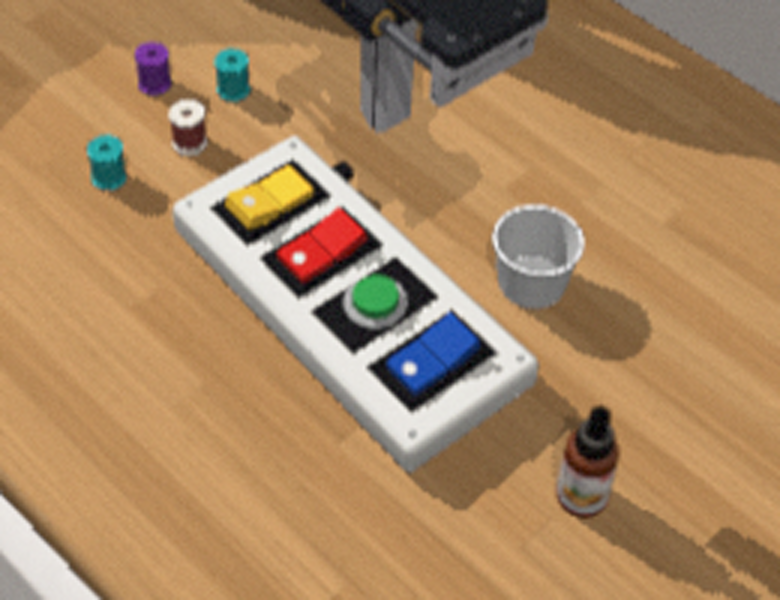

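Red (dot 299,259) and blue (410,369) are on, yellow (249,201) is off, the green button (375,295) is out again, and the loose things have not moved.

```bash
python3 -c "
from bench import *
print(sign_off())"
```

```text
the job is handed in; nothing more can be done
None
```

I handed the job in: mains on, then fan on, then start pressed fully in and released, in about 11 s, with the heater left off and the spool, dropper bottle and cup not moved; no verdict came back.

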